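# Step the range selector to three dots and press enter

### The job

On the grey range box, push the upright tab on the selector's arm sideways with the fingertips, stepping the selector round until its arm points at the plate with three dots and sits settled there. Then press the push button at the front of the box fully down and let it spring back, and leave everything untouched. Only push: do not pull the tab up, do not press the button before the range is set, and leave the other things on the bench where they are.

Things in the scene. Friction and masses are not known exactly. Their poses are not given: they have to be found in the camera images.
- range_box: Grey case fixed to the bench, 220 x 230 x 55 mm (x, y, z); origin at the centre of its underside; top panel at 55 mm. Front = its -x side. Six round plates (38 mm across, 3 mm thick) lie on the panel 92 mm from the selector's axis, at -75, -45, -15, 15, 45, 75 degrees from the box's +x (anticlockwise from above). The first two are blank, the rest bear one to four dots in an order that varies.
- selector_axis (a point): Point on the selector's vertical axis of rotation, on the top panel, 55 mm above the bench. Its axes are parallel to the box's.
- selector (a joint): Selector's angle, 0 to 2.618 rad, growing anticlockwise from above; 0: arm at -75 degrees from the box's +x (first blank plate). It clicks into six places 0.5236 rad apart, one per plate: a spring draws it into the nearest place; pushing it over takes about 3 N at the tab. Turns both ways between end stops. Starts in the first or second place.
- tab_center (a point): Centre of the upright grey tab on the arm, 60 mm from the axis: a block 26 mm radially, 12 mm thick along its travel, 40 mm tall, 68 to 108 mm above the bench. x radially outward, y to growing angle. The arm (14 mm wide, 76 mm long, top 67 mm above the bench) and round hub (60 mm across, top 69 mm) are lower; nothing else stands in its path.
- tab (a joint): How far the tab has been pulled up on its sprung stem, in m: 0 seated (as it must stay), 0.020 fully up. A spring of about 3 N keeps it down.
- pointer (a point): Point on the line of the selector's arm, 92 mm from the axis, 58 mm above the bench: it lies over the centre of the plate that the arm points at.
- three_dots (a point): Centre of the top of the round aluminium plate with three black dots in a triangle, 58 mm above the bench.
- enter_top (a point): Centre of the top of the black round push button (32 mm across) at the box's front, 63 mm from the selector's axis; top 77 mm above the bench when up, 71 mm fully down. Its steel collar is 48 mm across, 67 mm above the bench.
- enter (a joint): Travel of the push button in m: 0 up, 0.006 fully down (about 5 N); it springs back.
- screwdriver: Loose screwdriver with blue handle lying on the bench beside the box: leave alone.
- remote: Loose white hand-held remote, 150 x 55 x 24 mm, flat on the bench: leave alone.
- flux_jar: Loose small jar, 48 mm across and 55 mm tall: leave alone.
- meter: Loose red multimeter, 160 x 80 x 36 mm, flat on the bench: leave alone.

How it is judged:
By the outcome, as a careful person would: the job done as asked, in the order asked, and still so for the second after the job is handed in, with the robot touching nothing.
It also fails if it takes over 64 s, if anything falls off the work surface, if the arm or the gripper's body presses on something with over 40 N, if the wrist force passes 120 N, or if a joint passes its speed limit or range.

### The arm

A 6-joint arm with a two-finger parallel gripper is mounted at the origin on the work surface. World frame = base frame: x ahead of the robot, y to its left, z up, the work surface at z = 0. Lengths are in m, angles in rad, forces in N, time in s.
With the tool pointing down it reaches from about 0.25 to 0.775 m from the base axis. Payload 4 kg.
Tool frame: the origin (TCP) lies midway between the tips of the shut fingers; the grasp point (between the pads) lies 19 mm behind it; y points along the fingers, z is the direction in which the jaws open and shut, and the axes are right-handed (so a half turn about y gives the same grasp; the last joint's range is limited). The gripper opens to 85 mm and grips with 20 to 120 N. Pads are 22 mm wide; open, the fingers measure 114 mm over their backs; the gripper's body (76 mm by 85 mm) begins 54 mm behind the grasp point. The pads swing forward as they close: fully open they stand 13 mm farther back than shut.
Start: joints at [-1.44, 0.087, 1.371, -0, 1.684, -0.103], TCP at [0.127, -0.535, 0.231] pointing down, gripper open.
Joint ranges: [-3.1, 3.1], [-0.76, 2.03], [0.27, 2.55], [-1.08, 4.22], [0.17, 2.65], [-2.57, 2.57]. Speed limits (rad/s): [2.79, 2.79, 3.14, 3.14, 3.14, 3.14].

### API

Orientations are given as [roll, pitch, yaw] about the fixed x, y, z axes, in that order (R = Rz(yaw) Ry(pitch) Rx(roll)).
In Python, from cell import bot gives the robot as it stands.
- The arm moves only by the tool servo_tool, never from a script. Its argument "motion" is a list of rows, each an object with "slide": the shift along the tool's x, y, z in m, a list of three; "twist": the turn about the tool's y in rad. In form: [{"slide": [dx, dy, dz], "twist": twist}, ...]. A call has exactly 5 rows; each row is the pose to reach, as a shift and turn from the pose commanded when the call began, along the tool's axes at that moment; what a row does not reach only later rows make up. A row lasts 1/10 s, in which the tool goes at most 50 mm and 8.59 degrees, less where a joint would pass 70% of its speed; a pose out of reach is approached as far as the arm can. A call with a gripper value outside its range is refused whole. "grip" is the opening, from 0 (shut) to 1 (fully open), set as the call begins (left out, the last holds). The fingers move at their own pace and stop on an object; the grip force is fixed at half the most. Time passes only in rows, so rows that repeat a pose let the fingers close, or fill a call up. It gives the time, the measured TCP pose, the force and the opening at its end, in the units of the state.
- bot.state(): the state, without advancing time (a new reading comes with each control period).
- bot.grab_frame(name): name is "side" or "top"; returns a dict with "frame" (480x640x3 uint8, red, green, blue), "z_map" (480x640 float32, m along the optical axis (not along the pixel's ray), 0 where there is no reading), "intrinsics" (3x3 intrinsics, pixels), "R" (3x3) and "t" (3): a world point X has camera coordinates R X + t. Camera axes: x right, y down, z forward; pixel columns grow to the right and rows downward; lengths in m; the calibration is good to about 2 mm. A picture is of the moment at which its call begins.
- bot.hand_in(): hands the job in, once; it reports no verdict.
The state is a dict: "clock": time; "joints": joint angles; "dq": joint speeds; "tau": joint torques, N m; "tcp_pos": TCP position; "tool_rot": TCP orientation; "ft_force": force on the tool from outside, world axes, zero at the start; "ft_torque": the same for the moment, N m; "finger_gap": opening from 0.0 (shut) to 1.0 (fully open).
Only numpy, scipy, OpenCV 4.12 (cv2) and the standard library are available. Lean on these libraries where they do the work, as an engineer would, in place of code of your own. Each camera call takes 0.05 s, during which the arm holds its last target. There are 200 camera calls.

## Working session

There is one attempt and no reset: what is moved stays moved. The work goes in short steps, Python scripts to look and compute and a tool call to move; the robot and the scene stay as the last step left them, time stands still between calls to the robot, and variables do not carry over. Pictures are saved under pics/ and viewed, about 8 in all and at most 12, crops included, and the job is handed in when it is done.

Besides the shell and the picture viewer there is one more tool, called after ">>>" in YAML: its name, and indented under it one key for each argument. servo_tool: Moves the arm, as the interface text tells. Its arguments: {"type":"object","properties":{"motion":{"type":"array"},"grip":{"type":"number"}},"required":["motion"]}

```bash
mkdir -p pics; python3 - <<'E'
from cell import bot
import cv2,numpy as np
for n in("top","side"):
    f=bot.grab_frame(n); np.savez(n+"0.npz",**f); cv2.imwrite(f"pics/{n}0.png",f["frame"][:,:,::-1])
    print(n,f["intrinsics"].round(1).tolist(),(-f["R"].T@f["t"]).round(3),f["R"].round(3).tolist())
s=bot.state();print({k:np.round(v,3).tolist() for k,v in s.items()})
E
```

```text
top [[479.5, 0.0, 326.2], [0.0, 479.5, 239.5], [0.0, 0.0, 1.0]] [ 0.521 -0.018  1.154] [[-0.028, -1.0, 0.008], [-0.998, 0.028, -0.056], [0.056, -0.009, -0.998]]
side [[492.1, 0.0, 308.0], [0.0, 492.1, 244.8], [0.0, 0.0, 1.0]] [0.199 0.687 0.593] [[-0.885, -0.465, 0.001], [-0.247, 0.469, -0.848], [0.394, -0.751, -0.53]]
{'clock': 0.1, 'joints': [-1.44, 0.088, 1.372, 0.0, 1.684, -0.103], 'dq': [0.001, -0.003, -0.003, -0.0, 0.001, -0.001], 'tau': [0.002, -35.301, -31.422, -0.0, 0.008, 0.0], 'tcp_pos': [0.127, -0.535, 0.23], 'tool_rot': [-1.573, 0.0, -2.908], 'ft_force': [0.171, 1.349, 0.216], 'ft_torque': [-0.021, -0.038, -0.009], 'finger_gap': 1.0}
```

View pics/top0.png

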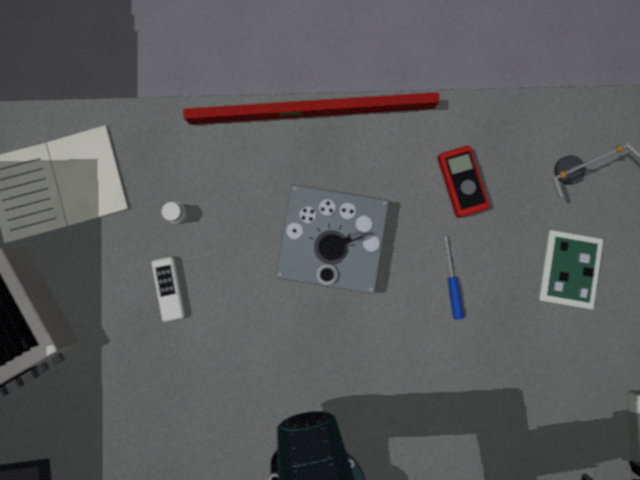

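View pics/side0.png

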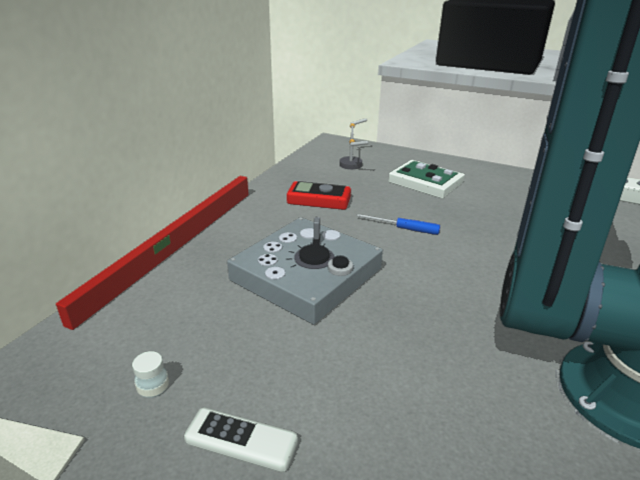

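The top view shows the box, with plates at about (372,243), (364,224), (347,211), (327,207), (308,214) and (294,231). The hub is at (331,246) and the button at (327,274). The side view confirms the tab stands upright. I'll zoom in and measure next.

```bash
cat > h.py <<'E'
import numpy as np,cv2
def ray(f,uv,z):
    K,R,t=f["intrinsics"],f["R"],f["t"]; c=-R.T@t
    d=R.T@np.linalg.solve(K,[uv[0],uv[1],1]); return c+d*(z-c[2])/d[2]
def proj(f,X):
    p=f["intrinsics"]@(f["R"]@np.asarray(X)+f["t"]); return p[:2]/p[2]
E
python3 - <<'E'
from h import *
f=dict(np.load("top0.npz")); im=f["frame"]
c=im[175:305,265:405]; cv2.imwrite("pics/crop0.png",cv2.resize(c[:,:,::-1],None,fx=5,fy=5,interpolation=cv2.INTER_CUBIC)[:600])
g=cv2.cvtColor(im,cv2.COLOR_RGB2GRAY)
m=(g>165).astype(np.uint8); m[:,:270]=0;m[:,400:]=0;m[:190]=0;m[300:]=0
m=cv2.morphologyEx(m,cv2.MORPH_CLOSE,np.ones((5,5)))
for ct in cv2.findContours(m,0,2)[0]:
    a=cv2.contourArea(ct)
    if a>40:
        (u,v),r=cv2.minEnclosingCircle(ct); print(round(u,1),round(v,1),round(r,1),a,ray(f,(u,v),.058).round(4))
E
```

```text
(no output)
```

View pics/crop0.png

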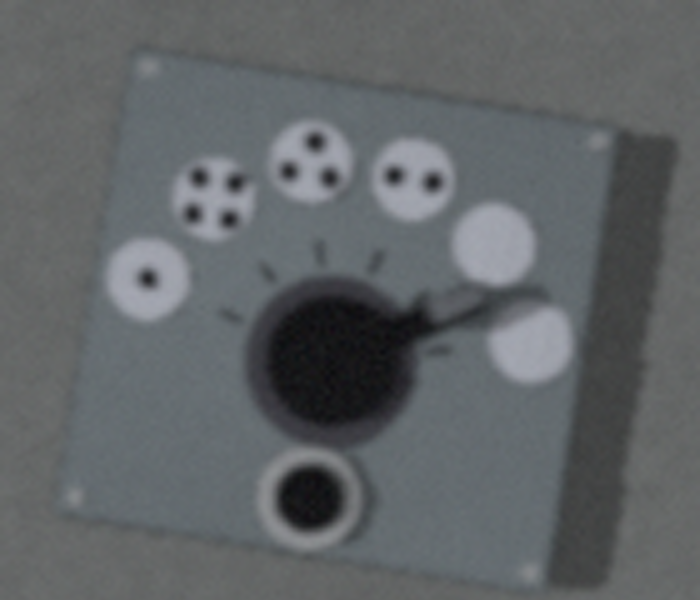

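The crop shows that, clockwise from the left, the plates read 1, 4, 3, 2, blank, blank. The three-dot plate at crop (311,160) is therefore the 4th place (+15°). The arm lies over the second tick, so it has to go two steps anticlockwise.

```bash
cat >> h.py <<'E'
E
python3 - <<'E'
from h import *
from scipy.optimize import least_squares
f=dict(np.load("top0.npz"));F=dict(np.load("side0.npz"))
up=lambda p:(p[0]/5-.4+265,p[1]/5-.4+175)
P=[(530,342),(494,244),(413,180),(311,160),(214,198),(148,279)]
W=np.array([ray(f,up(p),.058)[:2] for p in P]); A=np.radians([-75,-45,-15,15,45,75])
r=least_squares(lambda q:(q[:2]+.092*np.c_[np.cos(A+q[2]),np.sin(A+q[2])]-W).ravel(),[.5,-.02,0])
ax,th=r.x[:2],r.x[2]; print("axis",ax,"yaw",th,"res mm",(r.fun*1e3).round(1))
print("hub",ray(f,up((332,360)),.069)[:2],"button",ray(f,up((309,497)),.077)[:2],"pred -63mm:",ax-.063*np.array([np.cos(th),np.sin(th)]))
for k in range(6): 
    a=A[k]+th; t=ax+.06*np.array([np.cos(a),np.sin(a)])
    print(k,"dir",round(a,3),"tab",t.round(4),"top px",proj(f,[*t,.108]).round(),proj(f,[*t,.068]).round(),"side px",proj(F,[*t,.108]).round(),proj(F,[*t,.068]).round())
E
grep -c . h.py
```

```text
axis [ 0.56585685 -0.03788423] yaw -0.19232777092400596 res mm [ 0.2 -0.2 -0.2  0.2  0.5 -0.1 -0.9  0.  -0.1  0.   0.5  0.1]
hub [ 0.56585502 -0.03831756] button [ 0.50440691 -0.02610481] pred -63mm: [ 0.50401845 -0.02584214]
0 dir -1.501 tab [ 0.57   -0.0977] top px [358. 243.] [357. 244.] side px [326. 220.] [326. 237.]
1 dir -0.978 tab [ 0.5994 -0.0876] top px [353. 230.] [352. 231.] side px [311. 219.] [311. 236.]
2 dir -0.454 tab [ 0.6198 -0.0642] top px [342. 221.] [342. 223.] side px [296. 222.] [297. 239.]
3 dir 0.069 tab [ 0.6257 -0.0337] top px [328. 219.] [328. 220.] side px [286. 228.] [287. 245.]
4 dir 0.593 tab [ 0.6156 -0.0043] top px [315. 224.] [315. 225.] side px [283. 236.] [284. 254.]
5 dir 1.117 tab [0.5922 0.016 ] top px [306. 235.] [307. 236.] side px [289. 244.] [289. 262.]
6
```

```bash
python3 - <<'E'
from h import *
f=dict(np.load("top0.npz"));F=dict(np.load("side0.npz"))
for n,g,(u0,u1,v0,v1) in(("top",f,(320,385,205,262)),("side",F,(270,370,195,275))):
    R,t=g["R"],g["t"]; z=g["z_map"]
    v,u=np.mgrid[v0:v1,u0:u1]; d=z[v0:v1,u0:u1].ravel(); 
    p=np.linalg.inv(g["intrinsics"])@np.stack([u.ravel(),v.ravel(),np.ones(u.size)])*d
    X=(p.T-t)@R; m=(X[:,2]>.075)&(X[:,2]<.13)
    m&=np.hypot(X[:,0]-.566,X[:,1]+.038)<.085
    q=X[m]; print(n,m.sum(),q.mean(0).round(4),q.max(0).round(4),q.min(0).round(4)); 
    if m.sum(): 
        dd=q.mean(0)[:2]-[.5659,-.0379]; print("dir",np.arctan2(dd[1],dd[0]),np.hypot(*dd))
a=cv2.resize(f["frame"][205:265,320:390,::-1],None,fx=8,fy=8,interpolation=2)
b=cv2.resize(F["frame"][205:285,270:370,::-1],None,fx=4,fy=4,interpolation=2)
o=np.zeros((480,800+160,3),np.uint8);o[:,:560]=a;o[:320,560:]=b
cv2.imwrite("pics/z1.png",cv2.resize(o,(800,400)))
E
```

```text
top 75 [ 0.5866 -0.0909  0.1047] [ 0.5968 -0.0196  0.1111] [ 0.5423 -0.1063  0.0753]
dir -1.1979445596966882 0.056947672960044035
side 260 [ 0.5457 -0.0538  0.0868] [ 0.5981 -0.0076  0.1105] [ 0.4897 -0.1034  0.0751]
dir -2.4741127982561757 0.02573556013297475
```

View pics/z1.png

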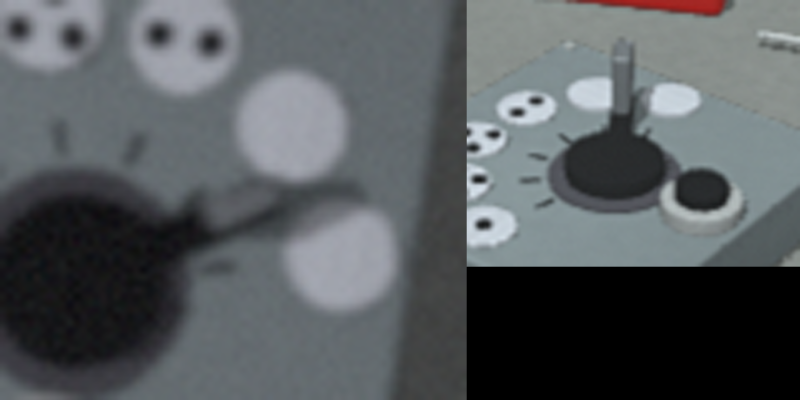

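Zoom: the tab stands between the first two plates in the top view and is nearer the second in the side view, at a direction of about -1.15 rad. I'll refine that estimate and plan the approach.

```bash
cat >> h.py <<'E'
from scipy.spatial.transform import Rotation as Ro
AX=np.array([.5659,-.0379]); TH=-.1923
def arc(a,r=.06,z=.085): return [*(AX+r*np.array([np.cos(a),np.sin(a)])),z]
def plan(s,T):  # T: list of (pos, yaw)
    R=Ro.from_euler("xyz",s["tool_rot"]); y0=s["tool_rot"][2]
    for X,y in T:
        tw=-(((y-y0)+np.pi)%(2*np.pi)-np.pi)
        print(R.inv().apply(np.array(X)-s["tcp_pos"]).round(4),round(tw,3))
def tabdir(f,zlo=.095):
    R,t=f["R"],f["t"]; v,u=np.mgrid[0:480,0:640]
    p=np.linalg.inv(f["intrinsics"])@np.stack([u.ravel(),v.ravel(),np.ones(u.size)])*f["z_map"].ravel()
    X=(p.T-t)@R; d=np.hypot(*(X[:,:2]-AX).T); q=X[(X[:,2]>zlo)&(X[:,2]<.12)&(d<.085)&(d>.03)]
    c=np.median(q,0); e=c[:2]-AX; return len(q),c.round(4),np.arctan2(e[1],e[0]).round(3),np.hypot(*e).round(4)
E
python3 - <<'E'
from cell import bot
from h import *
for n in("top","side"): print(tabdir(bot.grab_frame(n)))
a=-1.15-.65
plan(bot.state(),[(arc(a,z=.2),.42-np.pi),(arc(a,z=.085),.42-np.pi)])
E
```

```text
(67, array([ 0.5881, -0.093 ,  0.108 ]), np.float64(-1.188), np.float64(0.0593))
(73, array([ 0.5873, -0.0839,  0.1062]), np.float64(-1.136), np.float64(0.0508))
[-0.5149  0.0311 -0.328 ] -0.186
[-0.5149  0.1461 -0.3278] -0.186
```

>>> servo_tool:
  motion:
    - {"slide": [-0.04,0,-0.025],"twist": -0.02}
    - {"slide": [-0.08,0,-0.05],"twist": -0.05}
    - {"slide": [-0.12,0.005,-0.075],"twist": -0.08}
    - {"slide": [-0.16,0.01,-0.1],"twist": -0.1}
    - {"slide": [-0.2,0.01,-0.125],"twist": -0.12}
  grip: 0

```text
clock: 0.7
tcp_pos: [0.2937, -0.3652, 0.2204]
tool_rot: [-1.572, -0.0, -2.788]
ft_force: [-0.4, 0.0, 1.1]
finger_gap: 0.143
```

```bash
python3 - <<'E'
from cell import bot
from h import *
print(tabdir(bot.grab_frame("top")))
a=-1.17-.65
s=bot.state();print(s["clock"],s["finger_gap"],s["tcp_pos"]);plan(s,[(arc(a,z=.2),.40-np.pi)])
E
```

```text
(66, array([ 0.5882, -0.0932,  0.1076]), np.float64(-1.188), np.float64(0.0596))
0.75 0.05496491863403184 [ 0.29856241 -0.36005902  0.22096393]
[-0.3296  0.0237 -0.1573] -0.038
```

>>> servo_tool:
  motion:
    - {"slide": [-0.04,0,-0.02],"twist": 0}
    - {"slide": [-0.08,0.005,-0.04],"twist": -0.01}
    - {"slide": [-0.12,0.01,-0.06],"twist": -0.02}
    - {"slide": [-0.16,0.01,-0.08],"twist": -0.03}
    - {"slide": [-0.2,0.015,-0.1],"twist": -0.04}

```text
clock: 1.25
tcp_pos: [0.4472, -0.2029, 0.2068]
tool_rot: [-1.569, 0.001, -2.747]
ft_force: [0.4, -0.4, 0.3]
finger_gap: 0.004
```

>>> servo_tool:
  motion:
    - {"slide": [-0.04,0,-0.02],"twist": 0}
    - {"slide": [-0.08,0.005,-0.04],"twist": 0}
    - {"slide": [-0.12,0.005,-0.055],"twist": 0}
    - {"slide": [-0.13,0.01,-0.058],"twist": 0}
    - {"slide": [-0.13,0.01,-0.058],"twist": 0}

```text
clock: 1.75
tcp_pos: [0.5439, -0.0996, 0.1949]
tool_rot: [-1.572, -0.002, -2.745]
ft_force: [-0.1, -0.1, -0.4]
finger_gap: -0.002
```

```bash
python3 - <<'E'
from cell import bot
from h import *
f=bot.grab_frame("top");g=bot.grab_frame("side")
cv2.imwrite("pics/a1.png",np.hstack([cv2.resize(x["frame"][175:305,250:410,::-1],None,fx=2.5,fy=2.5,interpolation=2) for x in(f,g)]))
a=-1.18-.65
s=bot.state();print(s["clock"],s["finger_gap"],s["tcp_pos"],s["tool_rot"]);plan(s,[(arc(a,z=.085),.40-np.pi)])
E
```

```text
1.85 -0.0029510397585128093 [ 0.54299178 -0.10140608  0.19579046] [-1.57095766e+00 -1.83504933e-03 -2.74837506e+00]
[-0.0093  0.1108 -0.0022] -0.007
```

View pics/a1.png

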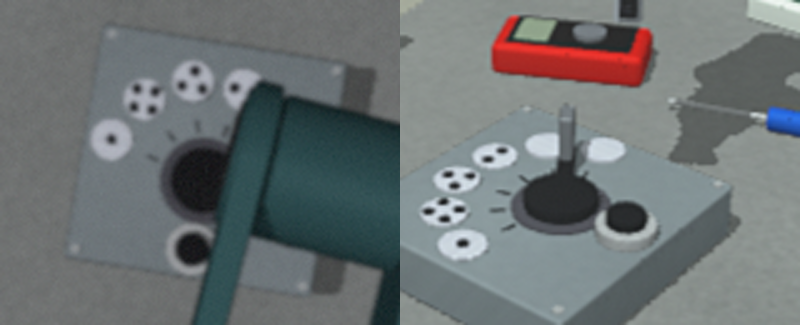

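Top: the arm hides the tab. Side: the tab stands clear between the two blank plates at about (566,140). I'm lowering beside it.

>>> servo_tool:
  motion:
    - {"slide": [-0.004,0.03,-0.001],"twist": 0}
    - {"slide": [-0.007,0.06,-0.002],"twist": 0}
    - {"slide": [-0.007,0.09,-0.002],"twist": 0}
    - {"slide": [-0.007,0.11,-0.002],"twist": 0}
    - {"slide": [-0.007,0.11,-0.002],"twist": 0}

```text
clock: 2.35
tcp_pos: [0.546, -0.0971, 0.0828]
tool_rot: [-1.575, -0.006, -2.75]
ft_force: [-0.7, 0.6, -0.4]
finger_gap: 0.001
```

```bash
python3 - <<'E'
from cell import bot
from h import *
g=bot.grab_frame("side")
cv2.imwrite("pics/a2.png",cv2.resize(g["frame"][145:305,220:420,::-1],None,fx=3.5,fy=3.5,interpolation=2))
s=bot.state();print(s["clock"],s["ft_force"].round(2) if hasattr(s["ft_force"],'round') else s["ft_force"],s["tcp_pos"],s["tool_rot"])
e=np.array(s["tcp_pos"])[:2]-AX;a0=np.arctan2(e[1],e[0]);print(a0,np.hypot(*e))
T=np.linspace(a0,-.24,11)[1:]
plan(s,[(arc(a),a+np.pi/2-np.pi) for a in T])
E
```

```text
2.4 [ 0.33 -0.54 -0.11] [ 0.54758725 -0.09728558  0.08520725] [-1.57247958 -0.00301533 -2.75011299]
-1.8699144817671016 0.06214501789055895
[-0.0094  0.0002  0.0039] 0.528
[-0.0182  0.0001  0.0082] 0.365
[-0.0276  0.0001  0.0109] 0.202
[-0.0373  0.0001  0.012 ] 0.039
[-0.047   0.      0.0116] -0.124
[-0.0566  0.      0.0096] -0.287
[-0.0657 -0.      0.0061] -0.45
[-0.0741 -0.      0.0012] -0.613
[-0.0816 -0.     -0.0051] -0.776
[-0.088  -0.     -0.0125] -0.939
```

View pics/a2.png

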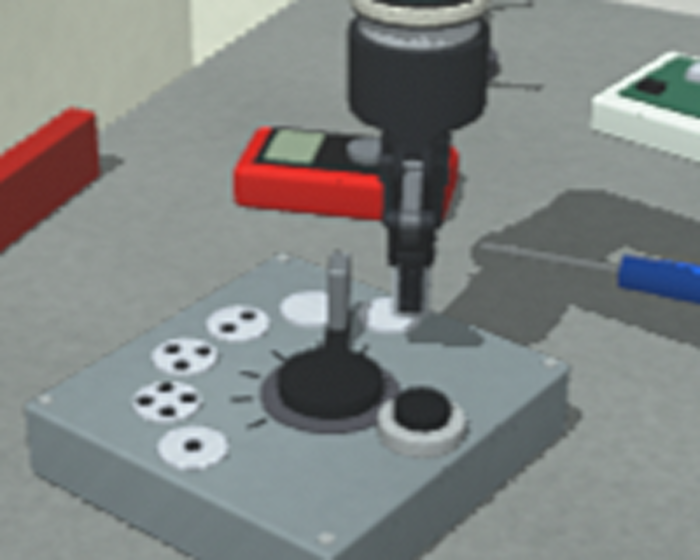

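The fingertips at (410,300) stand beside the tab at (340,290), with clear space between them. I'm pushing along the arc.

>>> servo_tool:
  motion:
    - {"slide": [-0.008,0,0.003],"twist": 0.1}
    - {"slide": [-0.016,0,0.007],"twist": 0.15}
    - {"slide": [-0.023,0,0.01],"twist": 0.15}
    - {"slide": [-0.03,0,0.011],"twist": 0.12}
    - {"slide": [-0.037,0,0.012],"twist": 0.04}

```text
clock: 2.9
tcp_pos: [0.587, -0.0946, 0.0876]
tool_rot: [-1.569, -0.005, -2.784]
ft_force: [-14.8, -6.2, 8.5]
finger_gap: 0.001
```

```bash
cat > st.py <<'E'
import sys
from cell import bot
from h import *
g=bot.grab_frame("side"); cv2.imwrite(sys.argv[1],cv2.resize(g["frame"][145:305,220:420,::-1],None,fx=3.5,fy=3.5,interpolation=2))
print(tabdir(g))
s=bot.state();print(s["clock"],s["ft_force"].round(2),s["tcp_pos"],s["tool_rot"])
e=np.array(s["tcp_pos"])[:2]-AX;a0=np.arctan2(e[1],e[0]);print(a0,np.hypot(*e))
plan(s,[(arc(a),a+np.pi/2-np.pi) for a in a0+np.arange(1,11)*.1])
E
python3 st.py pics/a3.png
```

```text
(194, array([ 0.5877, -0.0839,  0.1072]), np.float64(-1.129), np.float64(0.0509))
2.95 [-9.12 -4.36  7.15] [ 0.58665848 -0.09484511  0.08764044] [-1.56906246 -0.00687083 -2.78045271]
-1.2212319806495937 0.060610727624841106
[-0.006   0.0026 -0.0008] -0.088
[-0.012   0.0026 -0.0017] -0.188
[-0.0178  0.0025 -0.0031] -0.288
[-0.0234  0.0025 -0.0051] -0.388
[-0.0289  0.0024 -0.0076] -0.488
[-0.034   0.0024 -0.0107] -0.588
[-0.0388  0.0023 -0.0143] -0.688
[-0.0433  0.0023 -0.0183] -0.788
[-0.0473  0.0023 -0.0228] -0.888
[-0.0508  0.0022 -0.0276] -0.988
```

View pics/a3.png

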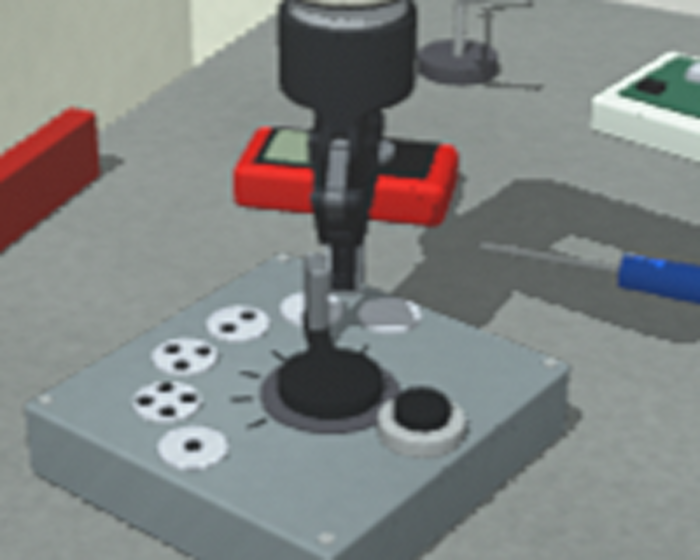

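The fingers touch the tab at (318,290), which has moved to about the second place. I'm carrying on slowly.

>>> servo_tool:
  motion:
    - {"slide": [-0.006,0,-0.001],"twist": -0.09}
    - {"slide": [-0.012,0,-0.002],"twist": -0.19}
    - {"slide": [-0.018,0,-0.003],"twist": -0.29}
    - {"slide": [-0.023,0,-0.005],"twist": -0.39}
    - {"slide": [-0.028,0,-0.007],"twist": -0.47}

```text
clock: 3.45
tcp_pos: [0.6126, -0.0775, 0.0874]
tool_rot: [-1.569, -0.0, -2.313]
ft_force: [-4.3, -4.4, 1.6]
finger_gap: -0.0
```

```bash
python3 st.py pics/a4.png
```

```text
(206, array([ 0.6116, -0.0653,  0.1072]), np.float64(-0.541), np.float64(0.0533))
3.5 [-2.21 -2.75  2.89] [ 0.61243632 -0.07770429  0.08734327] [-1.56893113e+00 -2.09097708e-03 -2.31069465e+00]
-0.7075849834818082 0.0612373349110974
[-0.0059  0.0023 -0.0017] -0.132
[-0.0118  0.0023 -0.0028] -0.232
[-0.0176  0.0023 -0.0045] -0.332
[-0.0232  0.0023 -0.0067] -0.432
[-0.0285  0.0023 -0.0095] -0.532
[-0.0335  0.0022 -0.0128] -0.632
[-0.0381  0.0022 -0.0166] -0.732
[-0.0424  0.0022 -0.0208] -0.832
[-0.0462  0.0022 -0.0255] -0.932
[-0.0495  0.0022 -0.0304] -1.032
```

View pics/a4.png

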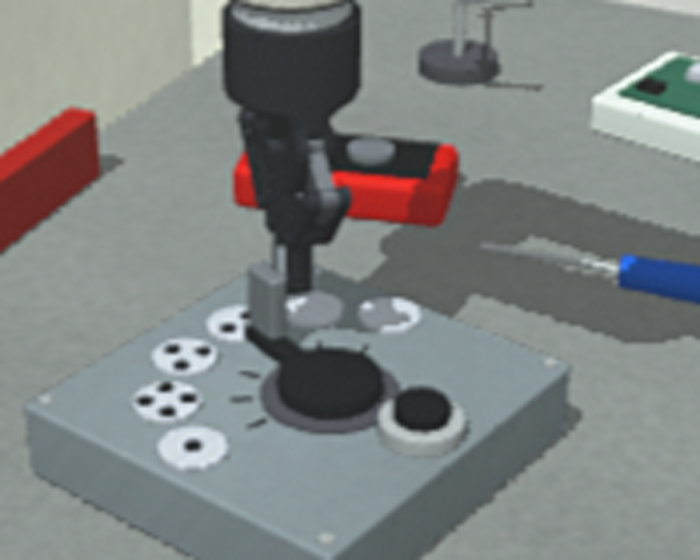

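The tab is at (267,300), which matches the third place, and it's seated. One more step to go.

>>> servo_tool:
  motion:
    - {"slide": [-0.006,0.001,-0.001],"twist": -0.12}
    - {"slide": [-0.012,0.001,-0.002],"twist": -0.22}
    - {"slide": [-0.017,0.001,-0.004],"twist": -0.32}
    - {"slide": [-0.022,0.001,-0.006],"twist": -0.42}
    - {"slide": [-0.026,0.001,-0.008],"twist": -0.48}

```text
clock: 4.0
tcp_pos: [0.625, -0.0527, 0.0866]
tool_rot: [-1.568, 0.0, -1.835]
ft_force: [0.8, 0.0, 0.6]
finger_gap: 0.0
```

```bash
python3 st.py pics/a5.png
```

```text
(227, array([ 0.621 , -0.04  ,  0.1077]), np.float64(-0.039), np.float64(0.0551))
4.05 [-0.33  0.04 -0.49] [ 0.62484816 -0.05161821  0.086321  ] [-1.56862924e+00  1.07359326e-03 -1.83344428e+00]
-0.22864695306363342 0.06052333973024054
[-0.006   0.0013 -0.001 ] -0.134
[-0.0119  0.0013 -0.0021] -0.234
[-0.0176  0.0013 -0.0038] -0.334
[-0.0232  0.0013 -0.0061] -0.434
[-0.0285  0.0013 -0.0088] -0.534
[-0.0335  0.0013 -0.0122] -0.634
[-0.0381  0.0013 -0.0159] -0.734
[-0.0424  0.0013 -0.0202] -0.834
[-0.0462  0.0013 -0.0248] -0.934
[-0.0495  0.0013 -0.0298] -1.034
```

View pics/a5.png

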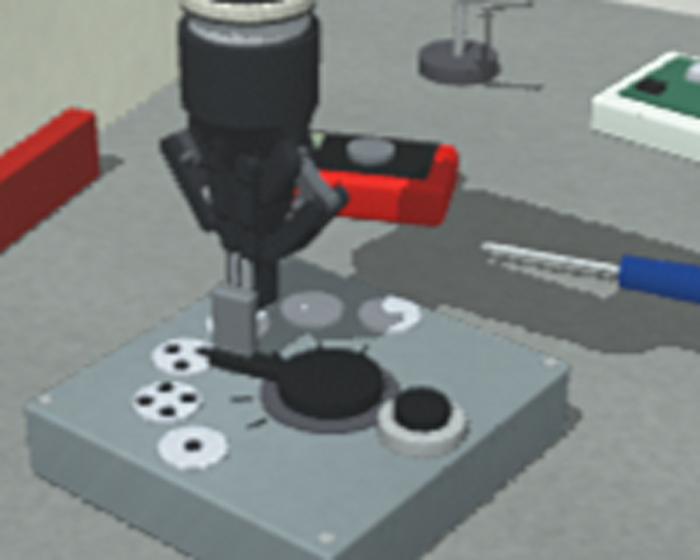

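The tab at (234,315) now sits at the fourth place, the arm tip touches the three-dot plate at (183,357), and the force is about zero. I'll back off, lift and move clear for an unobstructed check.

>>> servo_tool:
  motion:
    - {"slide": [0.008,0,0],"twist": 0}
    - {"slide": [0.016,0,0],"twist": 0}
    - {"slide": [0.016,-0.03,0],"twist": 0}
    - {"slide": [0.016,-0.06,0],"twist": 0}
    - {"slide": [0.016,-0.09,0],"twist": 0}

```text
clock: 4.55
tcp_pos: [0.6191, -0.0687, 0.176]
tool_rot: [-1.572, -0.0, -1.84]
ft_force: [0.1, -0.1, 0.4]
finger_gap: 0.001
```

```bash
python3 - <<'E'
from cell import bot
from h import *
s=bot.state();print(s["clock"],s["tcp_pos"],s["tool_rot"])
plan(s,[([.504,-.1,.175],-1.84),([.504,-.026,.175],-1.84),([.42,-.16,.175],-1.84)])
E
```

```text
4.55 [ 0.61910398 -0.0687054   0.17603255] [-1.57159764e+00 -3.96745410e-04 -1.83975500e+00]
[ 0.0608  0.0011 -0.1026] 0.0
[-0.0106  0.0011 -0.1223] 0.0
[ 0.1409  0.0012 -0.1677] 0.0
```

>>> servo_tool:
  motion:
    - {"slide": [0.025,0,-0.033],"twist": 0}
    - {"slide": [0.055,0,-0.067],"twist": 0}
    - {"slide": [0.085,0,-0.1],"twist": 0}
    - {"slide": [0.115,0,-0.134],"twist": 0}
    - {"slide": [0.14,0,-0.168],"twist": 0}

```text
clock: 5.05
tcp_pos: [0.4185, -0.1597, 0.1753]
tool_rot: [-1.57, -0.001, -1.84]
ft_force: [-0.2, -1.3, 0.5]
finger_gap: 0.0
```

```bash
python3 - <<'E'
from cell import bot
from h import *
f=bot.grab_frame("top");g=bot.grab_frame("side")
print(tabdir(f),tabdir(g))
cv2.imwrite("pics/a6.png",np.hstack([cv2.resize(x["frame"][175:305,250:410,::-1],None,fx=2.5,fy=2.5,interpolation=2) for x in(f,g)]))
s=bot.state();print(s["clock"],s["tcp_pos"],s["tool_rot"])
plan(s,[([.504,-.026,z],-1.84) for z in(.17,.1,.07)])
E
```

```text
(69, array([ 0.6253, -0.0347,  0.1075]), np.float64(0.053), np.float64(0.0595)) (115, array([ 0.6242, -0.028 ,  0.1051]), np.float64(0.169), np.float64(0.0591))
5.15 [ 0.41650097 -0.16000462  0.17511105] [-1.57240626e+00 -1.49837784e-03 -1.84371315e+00]
[-0.1526  0.0048  0.0481] -0.004
[-0.1527  0.0748  0.0483] -0.004
[-0.1528  0.1048  0.0483] -0.004
```

View pics/a6.png

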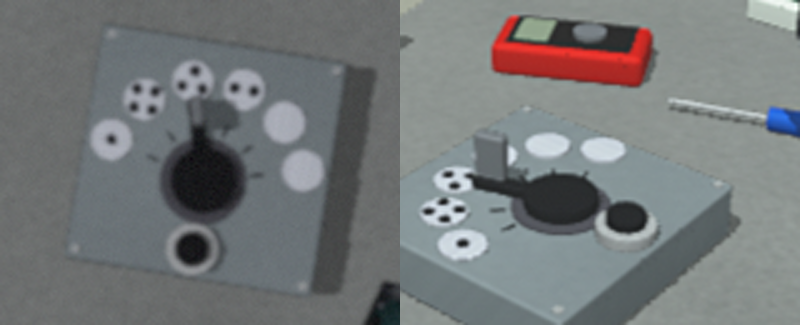

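The arm points at the three-dot plate at (193,80), with a measured direction of 0.053 against 0.069 rad. Tab height is 0.1075, so it's seated. Next is the button.

>>> servo_tool:
  motion:
    - {"slide": [-0.04,0,0.012],"twist": 0}
    - {"slide": [-0.08,0,0.025],"twist": 0}
    - {"slide": [-0.12,0,0.038],"twist": 0}
    - {"slide": [-0.153,0,0.048],"twist": 0}
    - {"slide": [-0.153,0.02,0.048],"twist": 0}

```text
clock: 5.65
tcp_pos: [0.5116, -0.0204, 0.1582]
tool_rot: [-1.563, 0.003, -1.834]
ft_force: [1.2, -0.8, -0.1]
finger_gap: -0.001
```

>>> servo_tool:
  motion:
    - {"slide": [0,0.02,0],"twist": 0}
    - {"slide": [0,0.045,0],"twist": 0}
    - {"slide": [0,0.06,0],"twist": 0}
    - {"slide": [0,0.063,0],"twist": 0}
    - {"slide": [0,0.063,0],"twist": 0}

```text
clock: 6.15
tcp_pos: [0.5075, -0.0235, 0.092]
tool_rot: [-1.572, -0.0, -1.838]
ft_force: [-0.2, -0.2, 1.0]
finger_gap: -0.004
```

```bash
python3 - <<'E'
from cell import bot
from h import *
s=bot.state();print(s["clock"],s["tcp_pos"],s["tool_rot"],s["ft_force"])
plan(s,[([.504,-.026,z],-1.84) for z in(.077,.07,)])
E
```

```text
6.15 [ 0.50746735 -0.02346043  0.09200943] [-1.57150088e+00 -3.29562392e-05 -1.83830226e+00] [-0.21223586 -0.22384953  1.03097234]
[ 0.0034  0.015  -0.0027] 0.002
[ 0.0034  0.022  -0.0027] 0.002
```

>>> servo_tool:
  motion:
    - {"slide": [0.003,0.005,-0.003],"twist": 0}
    - {"slide": [0.003,0.012,-0.003],"twist": 0}
    - {"slide": [0.003,0.016,-0.003],"twist": 0}
    - {"slide": [0.003,0.019,-0.003],"twist": 0}
    - {"slide": [0.003,0.021,-0.003],"twist": 0}

```text
clock: 6.65
tcp_pos: [0.5038, -0.0257, 0.0718]
tool_rot: [-1.57, -0.0, -1.838]
ft_force: [-1.6, -1.0, 3.4]
finger_gap: 0.001
```

>>> servo_tool:
  motion:
    - {"slide": [0,0.001,0],"twist": 0}
    - {"slide": [0,0.002,0],"twist": 0}
    - {"slide": [0,0.003,0],"twist": 0}
    - {"slide": [0,0.003,0],"twist": 0}
    - {"slide": [0,0.003,0],"twist": 0}

```text
clock: 7.15
tcp_pos: [0.5039, -0.0257, 0.0709]
tool_rot: [-1.57, -0.001, -1.838]
ft_force: [-4.7, -0.4, 12.7]
finger_gap: -0.006
```

At 12.7 N and z = 0.0709 it has bottomed. A little more push will make sure, then I'll release.

>>> servo_tool:
  motion:
    - {"slide": [0,0.001,0],"twist": 0}
    - {"slide": [0,0.001,0],"twist": 0}
    - {"slide": [0,0.001,0],"twist": 0}
    - {"slide": [0,-0.005,0],"twist": 0}
    - {"slide": [0,-0.02,0],"twist": 0}

```text
clock: 7.65
tcp_pos: [0.5029, -0.0253, 0.0875]
tool_rot: [-1.573, -0.0, -1.838]
ft_force: [0.5, 0.2, 0.8]
finger_gap: 0.0
```

>>> servo_tool:
  motion:
    - {"slide": [0,-0.03,0],"twist": 0}
    - {"slide": [0,-0.07,0],"twist": 0}
    - {"slide": [0.04,-0.08,-0.01],"twist": 0}
    - {"slide": [0.08,-0.08,-0.02],"twist": 0}
    - {"slide": [0.12,-0.08,-0.035],"twist": 0}

```text
clock: 8.15
tcp_pos: [0.4383, -0.133, 0.1689]
tool_rot: [-1.569, -0.0, -1.836]
ft_force: [0.5, -0.6, 0.2]
finger_gap: -0.002
```

>>> servo_tool:
  motion:
    - {"slide": [0.03,0,-0.01],"twist": 0}
    - {"slide": [0.03,0,-0.01],"twist": 0}
    - {"slide": [0.03,0,-0.01],"twist": 0}
    - {"slide": [0.03,0,-0.01],"twist": 0}
    - {"slide": [0.03,0,-0.01],"twist": 0}

```text
clock: 8.65
tcp_pos: [0.4213, -0.1574, 0.1681]
tool_rot: [-1.571, 0.0, -1.836]
ft_force: [-0.4, 0.8, 1.1]
finger_gap: 0.005
```

```bash
python3 - <<'E'
from cell import bot
from h import *
f=bot.grab_frame("top");g=bot.grab_frame("side")
print(tabdir(f))
u,v=proj(f,[.504,-.026,.077]).round().astype(int); z=np.median(f["z_map"][v-2:v+3,u-2:u+3])
p=f["R"].T@(np.linalg.solve(f["intrinsics"],[u,v,1])*z-f["t"]);print("button top",p.round(4))
cv2.imwrite("pics/a7.png",np.hstack([cv2.resize(x["frame"][100:340,140:500,::-1],(400,267),interpolation=2) for x in(f,g)]))
s=bot.state();print(s["clock"],s["tcp_pos"],s["ft_force"])
E
```

```text
(65, array([ 0.6269, -0.0347,  0.108 ]), np.float64(0.052), np.float64(0.0611))
button top [ 0.5044 -0.0252  0.0773]
8.75 [ 0.42115176 -0.15750609  0.16815128] [ 0.16263526 -0.09004857 -0.08125287]
```

View pics/a7.png

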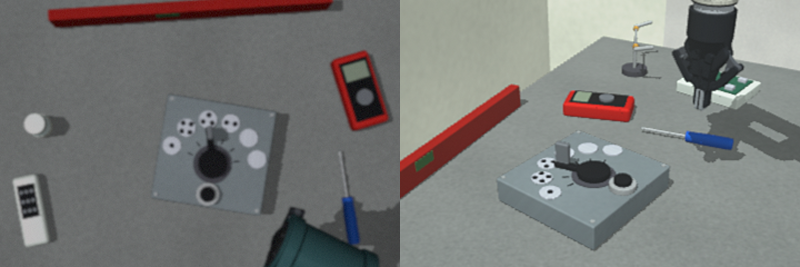

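The arm points at the three-dot plate (208,118), the button is back up at 0.0773 m, the gripper is clear and the other things are in place.

```bash
python3 -c "from cell import bot; print(bot.hand_in())"
```

```text
the job is handed in; nothing more can be done
None
```

I pushed the selector round with the shut fingertips until its arm pointed at the three-dot plate (4th place). I then pressed the button once, let it spring back, moved clear and handed the job in at about 8.8 s.

- **Selector:** its direction measured 0.052 rad against 0.069 rad predicted for that plate, within measuring error. The tab top is at 108 mm, so it stayed seated.
- **Button:** it stopped at 70.9 mm with 12.7 N on the tool, which is fully down, and is back up at 77.3 mm.
- **Surroundings:** the wrist force was about zero at the end. By eye in the last picture, the four loose things had not moved.

**Start position:** one reading disagreed with the description. At the start the arm seemed to stand between the first and second places, at about -1.18 rad, where those places were predicted at -1.50 and -0.98 rad. The later readings matched the second, third and fourth places, so I did not look into it further.

**First push:** the force briefly reached about 15 N sideways and 8.5 N upward on the tool, and then fell away.

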